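# Re-index the dividing fixture with its spring plunger

## Robot

A 7-joint arm with a two-finger parallel gripper is mounted at the origin on a cart in front of the work surface, level with it; the furniture and walls round the work are solid. World frame = base frame: x ahead of the robot, y to its left, z up, the work surface at z = 0. Lengths are in m, angles in rad, forces in N, time in s.
With the tool pointing down it reaches from about 0.4 to 0.85 m from the base axis. Payload 4.5 kg.
Tool frame: the origin (TCP) lies midway between the tips of the shut fingers; the grasp point (between the pads) lies 19 mm behind it; z points along the fingers, y is the line along which they close (so a half turn about z gives the same grasp; the last joint's range is limited). The gripper opens to 88 mm and grips with 3 to 60 N. Pads are 18 mm wide; open, the fingers measure 123 mm over their backs; the gripper's body (75 mm by 187 mm) begins 45 mm behind the grasp point.
Start: joints at [1.179, 0.689, -0.195, 1.565, 0.157, 0.902, -0.215], TCP at [0.258, -0.569, 0.239] pointing down, gripper open.
Joint ranges: [-3.01, 3.01], [-0.46, 2.08], [-1.47, 1.51], [0.13, 2.56], [-1, 4.14], [0.04, 2.09], [-2.66, 2.66]. Speed limits (rad/s): [2.57, 2.57, 3.14, 3.14, 3.14, 3.14, 3.14].

## Interface

Orientations are given as a unit quaternion [x, y, z, w].
In Python, from plant import r gives the robot as it stands.
- The arm moves only by the tool carry_out, never from a script. Its argument "plan" is a list of rows, each an object with "rot": the turn, a rotation vector about the tool's x, y, z in rad, a list of three; "xyz": the shift along the tool's x, y, z in m, a list of three; "grip": the closure in counts, from 0 (fully open) to 255 (shut). In form: [{"rot": [wx, wy, wz], "xyz": [dx, dy, dz], "grip": grip}, ...]. A call has 1 to 8 rows; each row is the pose to reach, as a shift and turn from the pose commanded when the call began, along the tool's axes at that moment; what a row does not reach only later rows make up. A row lasts 1/12 s, in which the tool goes at most 41.7 mm and 7.16 degrees, less where a joint would pass 70% of its speed; a pose out of reach is approached as far as the arm can. A call with a gripper value outside its range is refused whole. The fingers move at their own pace and stop on an object; "squeeze" is the grip in N (left out, the last holds). Time passes only in rows, so rows that repeat a pose let the fingers close. It gives the time, the measured TCP pose, the force, the opening and the grip force at its end, in the units of the state.
- r.get_state(): the state, without advancing time (a new reading comes with each control period).
- r.snapshot(name): name is "scene" or "top"; returns the picture (400x640x3 uint8, red, green, blue); there is no depth.
- r.camera_params(name): a dict with "fx", "fy", "cx", "cy" (pixels), "distortion" ([k1, k2, p1, p2, k3] as OpenCV has them; the pictures are not rectified), "position" and "attitude" of the camera in the world. Camera axes: x right, y down, z forward; pixel columns grow to the right and rows downward; lengths in m; the calibration is good to about 2 mm. A picture is of the moment at which its call begins. camera_params takes no time and is no camera call.
- r.finish_job(): hands the job in; it is judged then, once.
The state is a dict: "clock": time; "q": joint angles; "qd": joint speeds; "joint_torque": joint torques, N m; "tool_pos": TCP position; "eef_rot": TCP orientation; "contact_force": force on the tool from outside, world axes, zero at the start; "moment": the same for the moment, N m; "opening": opening from 0.0 (shut) to 1.0 (fully open); "finger_force": force on a finger pad.
Only numpy, scipy, OpenCV 4.12 (cv2) and the standard library are available. Lean on these libraries where they do the work, as an engineer would, in place of code of your own. Each camera call takes 0.05 s, during which the arm holds its last target. There are 200 camera calls.

## Task

On the dividing fixture, pull the sprung plunger knob up out of its notch, swing the arm round to the notch marked by the tall upright pin, and let the plunger snap fully home there; the marker stands only roughly in front of its notch, so find the notch by feel and never force the plunger pin against the notched plate. Leave the small things lying round the fixture where they are.

Things in the scene. Friction and masses are not known exactly. Their poses are not given: they have to be found in the camera images.
- index_base: The dividing fixture, bolted down: grey round base, 192 mm across and 14 mm thick, with a foot at each side, the notched plate on top. Origin on the arm's upright pivot axis, at bench level; x points to its back (away from the robot within 0.3 rad), y to its left, z up. Apart from the knob nothing on it is higher than 50 mm.
- tall_marker: Mark of the wanted notch: upright steel pin, 6 mm thick, 26 mm high, with a 12 mm foot; origin at its underside, 14 mm above the bench. Fixed on the base outside the plate's rim, 84 mm from the pivot axis, in front of one of the three free notches (which one differs), but up to 12 degrees about the pivot to either side of the notch's middle.
- low_marker_1: A low steel button, 12 mm across and 6 mm high, that stands in the same way in front of another notch (not wanted); origin at its underside.
- low_marker_2: A second low steel button like low_marker_1, at the remaining notch (not wanted).
- knob (a point): Axis point of the plunger knob, 60 mm above the bench when home, a good gripping height. The knob is a black upright cylinder, 24 mm across, 42 to 76 mm above the bench when home, at the outer end of the aluminium arm (top 40 mm), 60 mm from the pivot axis. It does not turn on the arm, but fingers can slip round it. Free all round for fingers down to 45 mm above the bench.
- pin (a point): Lower tip of the plunger pin, on the knob's axis, 42 mm below point knob. The pin is steel, 6 mm thick with a slightly tapered tip, and reaches 8 mm down into the notch when home (0.8 mm play each side).
- plunger (a joint): Lift of the plunger (knob and pin) in m: 0 fully home, 0.008 the pin's tip just clears the plate, 0.014 the upper stop. A spring pushes it down with 7.5 N at home and 9.6 N at the stop, damped (drops at about 0.2 m/s). With the pin on the plate between notches it reads 0.008.
- index_arm (a joint): Swing of the arm about the pivot in rad, 0 at the start notch, growing counter-clockwise seen from above (free from -0.1 to 2.1). Light friction, about 1 N at the knob; with the spring pressing the pin on the plate it takes 3 to 9 N sideways at the knob to drag it along; in a notch the wall stops it hard.
- flux_tin: Bystander: small round black tin, 41 mm across, 24 mm high; origin at the centre of its underside.
- enamel_dish: Bystander: shallow white metal dish, 75 mm across, 15 mm high; origin at the centre of its underside.
- pencil: Bystander: black pencil, 117 mm long along its y, 6 mm thick, lying behind the fixture; origin at its middle, underside.
- tweezers: Bystander: steel tweezers, 150 mm long along their y, 9 mm high, lying in front of the fixture; origin at their middle, underside.
- graver_rod_1: Bystander: square steel rod, 8 x 92 x 8 mm, long along its y; origin at its middle, underside.
- notch_plate: Steel notched plate fixed on the base (same origin and axes), 146 mm across, top 26 mm above the bench. In its front rim are four radial notches, 7.6 mm wide, 12 mm deep, open outward; counter-clockwise from above they follow unevenly, 25 to 40 degrees apart about the pivot. The pin starts in the most clockwise one; the other three lie counter-clockwise.

How it is judged:
On the way, in this order (a step that is already met when the one before it is completed fails the run):
1. the plunger is pulled up clear of the plate (value of joint plunger above 0.008 m), for 0.1 s.
2. the arm has been swung until the pin is near the notch with the tall marker (((y of tall_marker in the frame of index_base between 0.022 and 0.07 m and value of joint index_arm between 0.3 and 0.92 rad) or (y of tall_marker in the frame of index_base between -0.022 and 0.022 m and value of joint index_arm between 0.82 and 1.5 rad) or (y of tall_marker in the frame of index_base between -0.07 and -0.022 m and value of joint index_arm between 1.4 and 2.1 rad))), for 0.1 s.
At the end, for the whole second after the job is handed in: The plunger is fully home (lift under 1.5 mm) in the notch that the tall marker marks, the one nearest to it (the range of arm angles given for each place of the marker holds that notch and no other); arm and plunger at rest (((y of tall_marker in the frame of index_base between 0.022 and 0.07 m and value of joint index_arm between 0.3 and 0.92 rad) or (y of tall_marker in the frame of index_base between -0.022 and 0.022 m and value of joint index_arm between 0.82 and 1.5 rad) or (y of tall_marker in the frame of index_base between -0.07 and -0.022 m and value of joint index_arm between 1.4 and 2.1 rad)) and value of joint plunger below 0.0015 m and velocity of joint plunger below 0.01 m/s and velocity of joint index_arm between -0.05 and 0.05 rad/s); the robot touches nothing.
It fails at once if the plunger pin is forced against the notched plate (more than 30 N) (contact force between plunger and notch_plate above 30 N).
It fails at once if a thing lying round the fixture is moved by more than 20 mm (distance of any of flux_tin, enamel_dish, pencil, tweezers, graver_rod_1 from where it was at the start of the episode above 0.02 m).
It also fails if it takes over 51 s, if anything falls off the work surface, if the arm or the gripper's body presses on something with over 40 N, if the wrist force passes 120 N, or if a joint passes its speed limit or range.

## Working session

There is one attempt and no reset: what is moved stays moved. The work goes in short steps, Python scripts to look and compute and a tool call to move; the robot and the scene stay as the last step left them, time stands still between calls to the robot, and variables do not carry over. Pictures are saved under pics/ and viewed, at most 10 in all, crops included, and the job is handed in when it is done.

Besides the shell and the picture viewer there is one more tool, called after "Request:" as name(argument=value, ...) on one line, values as JSON. carry_out: Moves the arm, as the interface text tells. Its arguments: {"type":"object","properties":{"plan":{"type":"array"},"squeeze":{"type":"number"}},"required":["plan"]}

```bash
ls; mkdir -p pics
python3 - <<'E'
from plant import r
import cv2
for n in ("scene","top"):
    cv2.imwrite(f"pics/{n}0.png",r.snapshot(n)[:,:,::-1]); print(n,r.camera_params(n))
print(r.get_state())
E
```

```text
pics
scene {'fx': 401.4903526967833, 'fy': 401.4903526967833, 'cx': 321.9874299029221, 'cy': 204.6249750453866, 'distortion': array([0.00214651, 0.        , 0.        , 0.        , 0.        ]), 'position': array([-0.10127512, -0.62720765,  0.5220384 ]), 'attitude': array([ 0.76310233, -0.4033704 ,  0.22898682, -0.45003576])}
top {'fx': 475.6332042299023, 'fy': 475.6332042299023, 'cx': 326.09946200127723, 'cy': 206.63657987358397, 'distortion': array([0.0288008, 0.       , 0.       , 0.       , 0.       ]), 'position': array([ 0.42872577, -0.19482689,  0.92990927]), 'attitude': array([-0.69852528,  0.71210692, -0.03347794,  0.06201132])}
{'clock': 0.1, 'q': array([ 1.17881779,  0.68992876, -0.1945271 ,  1.56620161,  0.15732994,
        0.90247779, -0.2150896 ]), 'qd': array([-0.00127639, -0.00402911, -0.00107621, -0.00381045,  0.00013905,
        0.0004914 ,  0.00220749]), 'joint_torque': array([-3.62559942e-03, -5.28490877e+01, -1.27153929e+00, -1.53836614e+01,
       -5.24993974e-02,  1.98926093e-03,  3.53717508e-05]), 'tool_pos': array([ 0.25787843, -0.56872175,  0.23798276]), 'eef_rot': array([ 9.77413019e-01,  2.11336542e-01, -2.33992709e-04, -7.76150230e-04]), 'contact_force': array([-0.06461065,  0.41686544,  0.01193956]), 'moment': array([-0.06572912, -0.0179679 , -0.03164656]), 'finger_force': 0.0, 'opening': 0.9973461998262578}
```

View pics/top0.png

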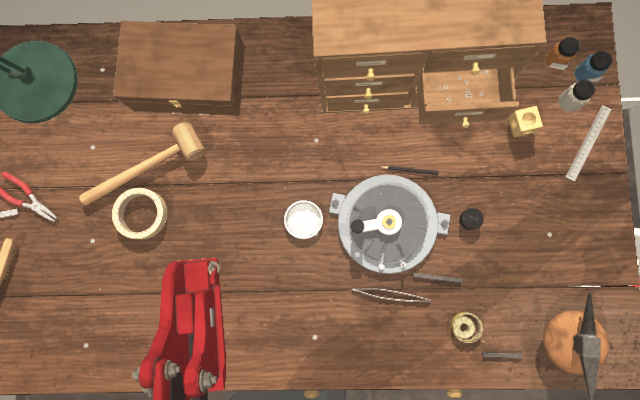

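View pics/scene0.png

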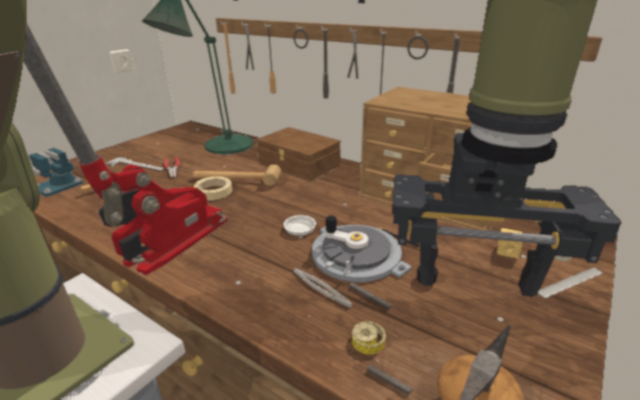

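The top view shows the fixture centred near (389,222), the knob at (358,227), the dish at (303,220), the tin at (471,219), the tweezers at (391,295), the rod at (437,279) and the pencil at (410,169). I'll enlarge the fixture to find the markers.

```bash
cat > h.py <<'E'
import cv2, numpy as np
from scipy.spatial.transform import Rotation as R
from plant import r
def ray(n,uv,z):
    c=r.camera_params(n); K=np.array([[c['fx'],0,c['cx']],[0,c['fy'],c['cy']],[0,0,1]])
    p=cv2.undistortPoints(np.array(uv,float).reshape(-1,1,2),K,c['distortion']).reshape(-1,2)
    d=R.from_quat(c['attitude']).apply(np.c_[p,np.ones(len(p))]); o=c['position']
    return o+d*((z-o[2])/d[:,2])[:,None]
E
python3 - <<'E'
import cv2
from h import *
a=cv2.imread("pics/top0.png")[160:300,325:465]; b=cv2.imread("pics/scene0.png")[205:285,290:420]
cv2.imwrite("pics/c1.png",np.hstack([cv2.resize(a,(560,560),interpolation=cv2.INTER_CUBIC)]))
cv2.imwrite("pics/c2.png",cv2.resize(b,None,fx=6,fy=6,interpolation=cv2.INTER_CUBIC))
print(ray("top",[[389,222]],.04),ray("top",[[358,227]],.076))
E
```

```text
[[ 0.51855562 -0.27704865  0.04      ]] [[ 0.50703486 -0.21800063  0.076     ]]
```

View pics/c1.png

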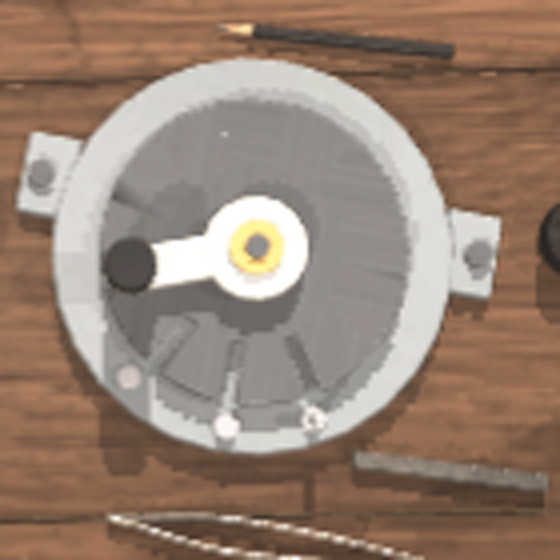

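View pics/c2.png

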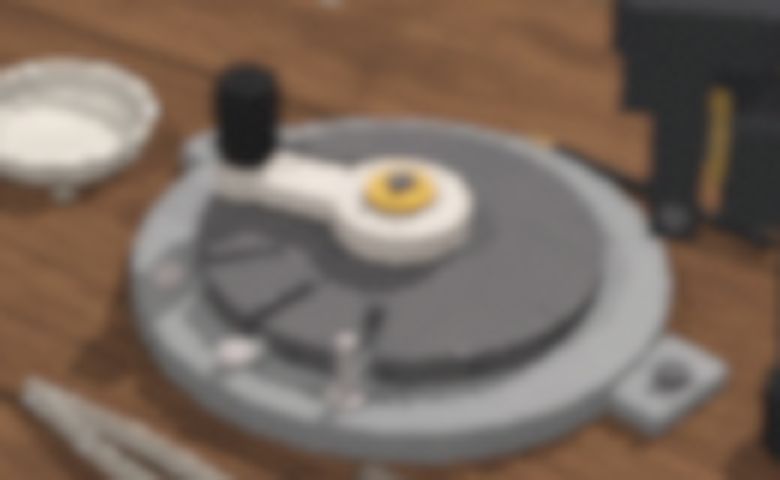

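The crops show the tall pin at the right-most notch, at crop (313,418), and low buttons at (128,377) and (227,427). The notch slots run (290,338)–(318,405), (237,342)–(231,400) and (192,320)–(155,370).

Run:
```python
from h import *
f=lambda l:(np.array(l,float)+.5)/4-.5+[325,160]
im=cv2.imread("pics/top0.png")
c=ray("top",f([[251.5,255]]),.014)[0];n=ray("top",f([[257,246]]),.046)[0]
feet=ray("top",f([[41,175],[479,258]]),.014)
print("base",c,"nut",n,"feet",feet,feet.mean(0))
kn=ray("top",f([[131,264]]),.076)[0]
print("knob",kn,np.linalg.norm(kn[:2]-c[:2]))
a0=np.arctan2(*(kn-c)[1::-1]);print("a0",a0)
def ang(p):
    d=p-c; return (np.arctan2(d[:,1],d[:,0])-a0)%(2*np.pi),np.hypot(d[:,0],d[:,1])
for nm,l in dict(n3=[[290,338],[318,405]],n2=[[237,342],[231,400]],n1=[[192,320],[155,370]]).items(): print(nm,ang(ray("top",f(l),.026)))
print("mk",ang(ray("top",f([[313,424]]),.014)))
d=feet[1]-feet[0]; yaw=np.arctan2(-d[0],-d[1])*0+np.arctan2(d[0],-d[1]); print("yaw",yaw)
s=r.get_state();print(R.from_quat(s['eef_rot']).as_matrix())
```

```text
base [ 0.51858182 -0.27648969  0.014     ] nut [ 0.51958733 -0.27631952  0.046     ] feet [[ 0.55971971 -0.17597827  0.014     ]
 [ 0.51495666 -0.38452591  0.014     ]] [ 0.53733818 -0.28025209  0.014     ]
knob [ 0.5095373  -0.21694287  0.076     ] 0.060229793917490955
a0 1.7215333433256848
n3 (array([1.78585744, 1.78319263]), array([0.04371705, 0.07744667]))
n2 (array([1.20380671, 1.23492048]), array([0.04326418, 0.07060345]))
n1 (array([0.65669678, 0.69773192]), array([0.04357795, 0.07295372]))
mk (array([1.73319648]), array([0.08521768]))
yaw -0.21143382090809876
[[ 9.10673623e-01  4.13125812e-01 -7.85472851e-04]
 [ 4.13126538e-01 -9.10672527e-01  1.41833626e-03]
 [-1.29357228e-04 -1.61614110e-03 -9.99998686e-01]]
```

Request:
carry_out(plan=[{"rot":[0,0,0.12],"xyz":[0.03,-0.017,0],"grip":0},{"rot":[0,0,0.24],"xyz":[0.06,-0.035,0],"grip":0},{"rot":[0,0,0.36],"xyz":[0.09,-0.052,0],"grip":0},{"rot":[0,0,0.48],"xyz":[0.12,-0.07,0],"grip":0},{"rot":[0,0,0.6],"xyz":[0.15,-0.087,0],"grip":0},{"rot":[0,0,0.72],"xyz":[0.18,-0.104,0],"grip":0},{"rot":[0,0,0.84],"xyz":[0.21,-0.121,0],"grip":0},{"rot":[0,0,0.96],"xyz":[0.24,-0.139,0],"grip":0}], squeeze=40)

```text
clock: 0.77
tool_pos: [0.42, -0.342, 0.2385]
eef_rot: [0.964, -0.267, -0.0, -0.0]
contact_force: [0.9, -0.2, -0.2]
opening: 0.998
finger_force: 0.0
```

```bash
cat >> h.py <<'E'
PIV=np.array([.519,-.2765]); A0=1.7215
def to(p,yaw):
    "tool-frame shift and z-turn to world TCP p, tool y at world angle yaw (mod pi)"
    s=r.get_state(); M=R.from_quat(s['eef_rot']); m=M.as_matrix(); y=np.arctan2(m[1,1],m[0,1])
    dy=(yaw-y+np.pi/2)%np.pi-np.pi/2
    if abs(yaw-y)<1.6: dy=yaw-y
    x=np.array([np.cos(y+dy+np.pi/2),np.sin(y+dy+np.pi/2),0]); yy=np.array([np.cos(y+dy),np.sin(y+dy),0])
    T=np.c_[x,yy,np.cross(x,yy)]
    if T[2,2]>0: T[:,0]*=-1; T[:,2]*=-1
    print("t",s['clock'],"tcp",s['tool_pos'].round(4),"yaw",round(y,3),"F",s['contact_force'].round(2),"q7",s['q'][6].round(2),"open",s['opening']*88)
    print("xyz",m.T.dot(np.array(p)-s['tool_pos']).round(4),"rot",(M.inv()*R.from_matrix(T)).as_rotvec().round(3))
E
python3 -c "
from h import *
to([.5095,-.217,.14],-2.745)"
```

```text
t 0.7667 tcp [ 0.42   -0.342   0.2385] yaw -2.111 F [ 0.92 -0.25 -0.23] q7 -1.42 open 87.84214432878036
xyz [ 0.0125 -0.1532  0.0985] rot [0.    0.    0.634]
```

Request:
carry_out(plan=[{"rot":[0,0,0.12],"xyz":[0.003,-0.026,0.015],"grip":0},{"rot":[0,0,0.24],"xyz":[0.005,-0.052,0.03],"grip":0},{"rot":[0,0,0.36],"xyz":[0.007,-0.078,0.045],"grip":0},{"rot":[0,0,0.48],"xyz":[0.009,-0.104,0.06],"grip":0},{"rot":[0,0,0.58],"xyz":[0.011,-0.13,0.075],"grip":0},{"rot":[0,0,0.634],"xyz":[0.0125,-0.153,0.09],"grip":0},{"rot":[0,0,0.634],"xyz":[0.0125,-0.153,0.098],"grip":0},{"rot":[0,0,0.634],"xyz":[0.0125,-0.153,0.098],"grip":0}])

```text
clock: 1.43
tool_pos: [0.5075, -0.2159, 0.1386]
eef_rot: [0.835, -0.55, -0.002, 0.0]
contact_force: [-0.8, 0.1, -0.4]
opening: 1.001
finger_force: 0.0
```

```bash
python3 -c "
from h import *
to([.5095,-.217,.048],-2.745)
cv2.imwrite('pics/s1.png',cv2.resize(r.snapshot('scene')[150:300,250:450,::-1],(800,600)))"
```

```text
t 1.4333 tcp [ 0.5075 -0.2159  0.1386] yaw -2.734 F [-0.78  0.12 -0.37] q7 -2.06 open 88.04621880563178
xyz [ 0.0021 -0.0016  0.0906] rot [0.003 0.003 0.011]
```

View pics/s1.png

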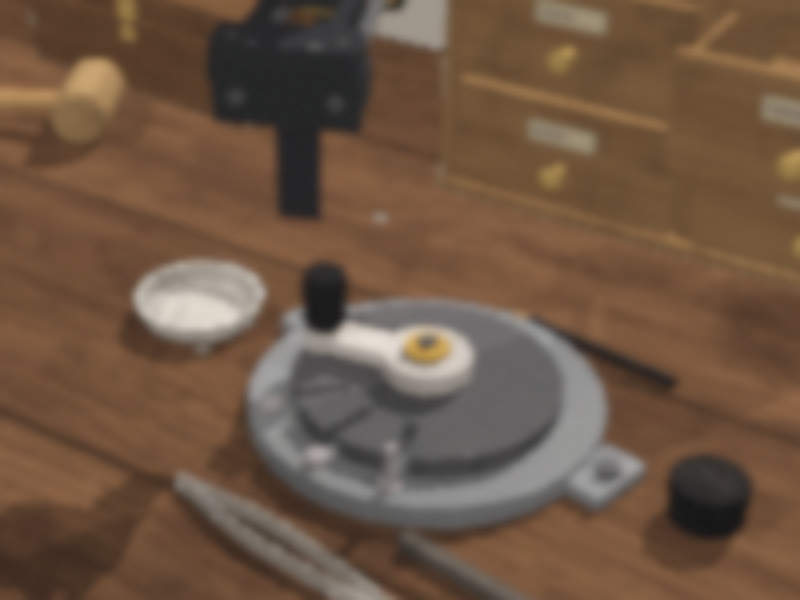

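The gripper hovers right above the knob, at view (325,295), with one finger seen edge-on. I'll go down and close gently first.

Request:
carry_out(plan=[{"rot":[0,0,0],"xyz":[0.001,-0.001,0.025],"grip":0},{"rot":[0,0,0],"xyz":[0.002,-0.0016,0.05],"grip":0},{"rot":[0,0,0],"xyz":[0.002,-0.0016,0.075],"grip":100},{"rot":[0,0,0],"xyz":[0.002,-0.0016,0.089],"grip":150},{"rot":[0,0,0],"xyz":[0.002,-0.0016,0.089],"grip":165},{"rot":[0,0,0],"xyz":[0.002,-0.0016,0.089],"grip":195},{"rot":[0,0,0],"xyz":[0.002,-0.0016,0.089],"grip":195},{"rot":[0,0,0],"xyz":[0.002,-0.0016,0.089],"grip":195}], squeeze=6)

```text
clock: 2.15
tool_pos: [0.5109, -0.2205, 0.0533]
eef_rot: [0.834, -0.552, 0.001, -0.0]
contact_force: [0.1, 0.4, 0.6]
opening: 0.568
finger_force: 0.0
```

```bash
python3 -c "
from h import *
to([.5095,-.217,.048],-2.745);print(r.get_state()['finger_force'])"
```

```text
t 2.15 tcp [ 0.5109 -0.2205  0.0533] yaw -2.74 F [0.14 0.42 0.59] q7 -2.02 open 49.99539915264267
xyz [-0.0038 -0.      0.0053] rot [-0.002 -0.002  0.005]
0.0
```

Request:
carry_out(plan=[{"rot":[0,0,0],"xyz":[-0.003,0,0.003],"grip":195},{"rot":[0,0,0],"xyz":[-0.003,0,0.003],"grip":195},{"rot":[0,0,0],"xyz":[-0.003,0,0.003],"grip":195},{"rot":[0,0,0],"xyz":[-0.003,0,0.003],"grip":195},{"rot":[0,0,0],"xyz":[-0.003,0,0.003],"grip":195}])

```text
clock: 2.57
tool_pos: [0.5097, -0.2161, 0.049]
eef_rot: [0.834, -0.551, 0.0, -0.0]
contact_force: [0.8, 1.2, 0.9]
opening: 0.269
finger_force: 6.0
```

```bash
python3 -c "
from h import *
to([.5095,-.217,.048],-2.745);print(r.get_state()['finger_force'])"
```

```text
t 2.5667 tcp [ 0.5097 -0.2161  0.049 ] yaw -2.738 F [0.78 1.2  0.91] q7 -2.02 open 23.636324544389925
xyz [0.0007 0.0005 0.001 ] rot [-0.001 -0.     0.007]
6.000142120756209
```

Well centred, with little force. Now I'll grip at 35 N and lift about 11 mm.

Request:
carry_out(plan=[{"rot":[0,0,0],"xyz":[0,0,0],"grip":255},{"rot":[0,0,0],"xyz":[0,0,0],"grip":255},{"rot":[0,0,0],"xyz":[0,0,-0.003],"grip":255},{"rot":[0,0,0],"xyz":[0,0,-0.006],"grip":255},{"rot":[0,0,0],"xyz":[0,0,-0.009],"grip":255},{"rot":[0,0,0],"xyz":[0,0,-0.011],"grip":255},{"rot":[0,0,0],"xyz":[0,0,-0.011],"grip":255},{"rot":[0,0,0],"xyz":[0,0,-0.011],"grip":255}], squeeze=35)

```text
clock: 3.23
tool_pos: [0.5091, -0.2163, 0.0597]
eef_rot: [0.834, -0.551, -0.0, -0.0]
contact_force: [3.3, 1.1, -8.9]
opening: 0.261
finger_force: 35.0
```

```bash
python3 -c "
from h import *
to([.5095,-.217,.06],-2.745);print(r.get_state()['finger_force'])"
```

```text
t 3.2333 tcp [ 0.5091 -0.2163  0.0597] yaw -2.738 F [ 3.3   1.13 -8.85] q7 -2.03 open 22.995620980826
xyz [ 0.0009 -0.0001 -0.0003] rot [0.    0.    0.007]
35.00171363353729
```

```bash
python3 -c "
from h import *
import json
s=r.get_state();m=R.from_quat(s['eef_rot']).as_matrix();d=np.r_[s['tool_pos'][:2]-PIV,0]
print(np.hypot(*d[:2]),np.arctan2(d[1],d[0]))
print(json.dumps([dict(rot=[0,0,round(-k*.071,3)],xyz=(m.T@(R.from_rotvec([0,0,k*.071]).apply(d)-d)).round(4).tolist(),grip=255) for k in range(1,9)]))"
```

```text
0.06105345009377838 1.7342109522445537
[{"rot": [0, 0, -0.071], "xyz": [-0.0009, 0.0042, 0.0], "grip": 255}, {"rot": [0, 0, -0.142], "xyz": [-0.0015, 0.0085, 0.0], "grip": 255}, {"rot": [0, 0, -0.213], "xyz": [-0.0017, 0.0129, 0.0], "grip": 255}, {"rot": [0, 0, -0.284], "xyz": [-0.0017, 0.0172, 0.0], "grip": 255}, {"rot": [0, 0, -0.355], "xyz": [-0.0013, 0.0215, 0.0], "grip": 255}, {"rot": [0, 0, -0.426], "xyz": [-0.0007, 0.0258, 0.0], "grip": 255}, {"rot": [0, 0, -0.497], "xyz": [0.0003, 0.03, 0.0], "grip": 255}, {"rot": [0, 0, -0.568], "xyz": [0.0015, 0.0342, -0.0], "grip": 255}]
```

Request:
carry_out(plan=[{"rot":[0,0,-0.071],"xyz":[-0.0009,0.0042,0.0],"grip":255},{"rot":[0,0,-0.142],"xyz":[-0.0015,0.0085,0.0],"grip":255},{"rot":[0,0,-0.213],"xyz":[-0.0017,0.0129,0.0],"grip":255},{"rot":[0,0,-0.284],"xyz":[-0.0017,0.0172,0.0],"grip":255},{"rot":[0,0,-0.355],"xyz":[-0.0013,0.0215,0.0],"grip":255},{"rot":[0,0,-0.426],"xyz":[-0.0007,0.0258,0.0],"grip":255},{"rot":[0,0,-0.497],"xyz":[0.0003,0.03,0.0],"grip":255},{"rot":[0,0,-0.568],"xyz":[0.0015,0.0342,0.0],"grip":255}])

```text
clock: 3.9
tool_pos: [0.4786, -0.2316, 0.0597]
eef_rot: [0.956, -0.294, 0.001, 0.0]
contact_force: [4.0, 1.3, -9.1]
opening: 0.261
finger_force: 35.0
```

Request:
carry_out(plan=[{"rot":[0,0,-0.071],"xyz":[-0.0009,0.0042,0.0],"grip":255},{"rot":[0,0,-0.142],"xyz":[-0.0015,0.0085,0.0],"grip":255},{"rot":[0,0,-0.213],"xyz":[-0.0017,0.0129,0.0],"grip":255},{"rot":[0,0,-0.284],"xyz":[-0.0017,0.0172,0.0],"grip":255},{"rot":[0,0,-0.355],"xyz":[-0.0013,0.0215,0.0],"grip":255},{"rot":[0,0,-0.426],"xyz":[-0.0007,0.0258,0.0],"grip":255},{"rot":[0,0,-0.497],"xyz":[0.0003,0.03,0.0],"grip":255},{"rot":[0,0,-0.568],"xyz":[0.0015,0.0342,0.0],"grip":255}])

```text
clock: 4.57
tool_pos: [0.4613, -0.2607, 0.0598]
eef_rot: [1.0, -0.014, 0.001, 0.0]
contact_force: [5.6, 1.5, -9.7]
opening: 0.261
finger_force: 35.0
```

```bash
cat >> h.py <<'E'
def knob():
    s=r.get_state();d=s['tool_pos'][:2]-PIV;a=np.arctan2(d[1],d[0]);e=np.array([d[0],d[1]])/np.hypot(*d)
    F=s['contact_force'];print("arm",round((a-1.728)%6.283,4),"r",np.hypot(*d).round(4),"Frad",(F[:2]@e).round(2),"Ftan",(F[1]*e[0]-F[0]*e[1]).round(2),"Fz",F[2].round(2),"z",s['tool_pos'][2].round(4),"t",s['clock'],"ff",s['finger_force'],"open",(88*s['opening']).round(1))
E
python3 -c "
from h import *
knob();to([.5095,-.217,.06],-2)"
```

```text
Traceback (most recent call last):
  File "h.py", line 22, in knob
    F=s['contact_force'];print("arm",round((a-1.728)%6.283,4),"r",np.hypot(*d).round(4),"Frad",(F[:2]@e).round(2),"Ftan",(F[1]*e[0]-F[0]*e[1]).round(2),"Fz",F[2].round(2),"z",s['tool_pos'][2].round(4),"t",s['clock'],"ff",s['finger_force'],"open",(88*s['opening']).round(1))
                                                                                                                                                                                                                                                      ^^^^^^^^^^^^^^^^^^^^^^^
AttributeError: 'float' object has no attribute 'round'
```

Request:
carry_out(plan=[{"rot":[0,0,-0.071],"xyz":[-0.0009,0.0042,0.0],"grip":255},{"rot":[0,0,-0.142],"xyz":[-0.0015,0.0085,0.0],"grip":255},{"rot":[0,0,-0.213],"xyz":[-0.0017,0.0129,0.0],"grip":255},{"rot":[0,0,-0.284],"xyz":[-0.0017,0.0172,0.0],"grip":255},{"rot":[0,0,-0.355],"xyz":[-0.0013,0.0215,0.0],"grip":255},{"rot":[0,0,-0.426],"xyz":[-0.0007,0.0258,0.0],"grip":255},{"rot":[0,0,-0.497],"xyz":[0.0003,0.03,0.0],"grip":255},{"rot":[0,0,-0.497],"xyz":[0.0003,0.03,0.0],"grip":255}])

```text
clock: 5.23
tool_pos: [0.4613, -0.2906, 0.0597]
eef_rot: [0.973, 0.232, 0.002, 0.0]
contact_force: [6.4, 3.1, -10.2]
opening: 0.262
finger_force: 35.0
```

```bash
sed -i "s/(88\*s\['opening'\]).round(1)/88*s['opening']/" h.py
python3 -c "
from h import *
knob();to([.5095,-.217,.06],-1)
p=r.snapshot('top')[:,:,::-1]
cv2.imwrite('pics/t2.png',cv2.resize(np.hstack([p[190:290,330:460]]),None,fx=5,fy=5,interpolation=2))"
```

```text
arm 1.6524 r 0.0594 Frad -6.91 Ftan -1.5 Fz -10.24 z 0.0597 t 5.2333 ff 34.99962380155921 open 23.04628931312822
t 5.2333 tcp [ 0.4613 -0.2906  0.0597] yaw -1.103 F [  6.36   3.09 -10.24] q7 -0.97 open 23.04628931312822
xyz [ 0.0762 -0.0439 -0.0001] rot [ 0.002 -0.004 -0.103]
```

View pics/t2.png

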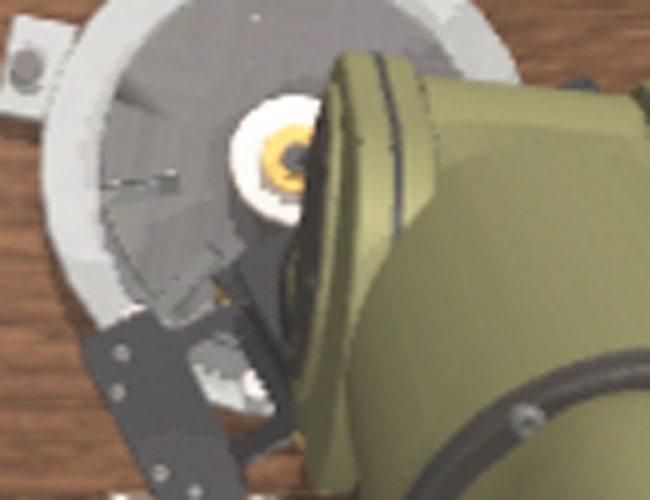

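The picture shows the hand over the front-right sector, with the start notch empty at (145,183) in the view. The notch should be about 7 mm further round. I'll open the fingers slightly so the spring sets the pin on the plate, and square up the pads.

Request:
carry_out(plan=[{"rot":[0,0,0],"xyz":[0,0,0],"grip":172},{"rot":[0,0,0],"xyz":[0,0,0],"grip":172},{"rot":[0,0,0],"xyz":[0,0,0],"grip":172},{"rot":[0,0,0.06],"xyz":[0,0,0.003],"grip":172},{"rot":[0,0,0.12],"xyz":[0,0,0.006],"grip":172},{"rot":[0,0,0.12],"xyz":[0,0,0.008],"grip":172},{"rot":[0,0,0.12],"xyz":[0,0,0.008],"grip":172}])

```text
clock: 5.87
tool_pos: [0.4587, -0.2909, 0.0517]
eef_rot: [0.985, 0.172, -0.001, 0.0]
contact_force: [-0.5, 0.4, 0.7]
opening: 0.328
finger_force: 0.0
```

```bash
python3 -c "
from h import *
knob();to([PIV[0]+.06*np.cos(3.505),PIV[1]+.06*np.sin(3.505),.052],-1.21)"
```

```text
arm 1.6483 r 0.0621 Frad 0.35 Ftan -0.51 Fz 0.73 z 0.0517 t 5.8667 ff 0.0 open 28.876238736189812
t 5.8667 tcp [ 0.4587 -0.2909  0.0517] yaw -1.225 F [-0.46  0.42  0.73] q7 -1.05 open 28.876238736189812
xyz [ 0.0017  0.0079 -0.0003] rot [ 0.     0.002 -0.015]
```

Request:
carry_out(plan=[{"rot":[0,0,0],"xyz":[0.0005,0.001,0],"grip":172},{"rot":[0,0,0],"xyz":[0.001,0.002,0],"grip":172},{"rot":[0,0,0],"xyz":[0.0012,0.003,0],"grip":172},{"rot":[0,0,0],"xyz":[0.0014,0.004,0],"grip":172},{"rot":[0,0,0],"xyz":[0.0016,0.005,0],"grip":172},{"rot":[0,0,0],"xyz":[0.0016,0.006,0],"grip":172}])

```text
clock: 6.37
tool_pos: [0.4615, -0.2931, 0.0517]
eef_rot: [0.985, 0.172, -0.001, -0.002]
contact_force: [-3.4, 8.4, 7.0]
opening: 0.323
finger_force: 4.2
```

```bash
python3 -c "
from h import *
knob()"
```

```text
arm 1.6941 r 0.0599 Frad 0.9 Ftan -9.03 Fz 7.01 z 0.0517 t 6.3667 ff 4.2291729943826795 open 28.421976403617606
```

Request:
carry_out(plan=[{"rot":[0,0,0],"xyz":[0,0,0],"grip":172},{"rot":[0,0,0],"xyz":[0,0,0],"grip":172}])

```text
clock: 6.53
tool_pos: [0.4615, -0.293, 0.0517]
eef_rot: [0.985, 0.172, -0.001, -0.002]
contact_force: [-2.2, 5.9, 4.6]
opening: 0.328
finger_force: 3.4
```

```bash
python3 -c "
from h import *
knob()
p=r.snapshot('scene')[:,:,::-1]
cv2.imwrite('pics/s3.png',cv2.resize(p[200:290,290:410],None,fx=6,fy=6,interpolation=2))"
```

```text
arm 1.6922 r 0.0599 Frad 0.54 Ftan -6.29 Fz 4.6 z 0.0517 t 6.5333 ff 3.4289771178737283 open 28.864208011508527
```

View pics/s3.png

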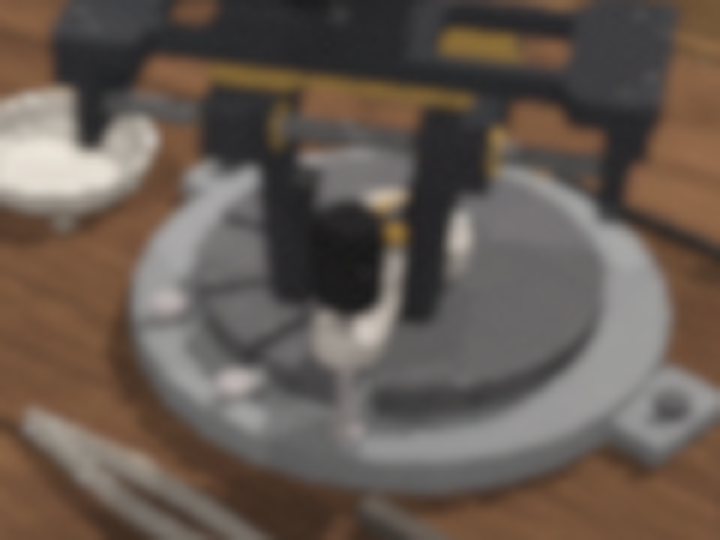

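The knob sits between the fingers against the rear (left) pad, view (345,255), right behind the tall pin at (348,430). The hand is soft and presses the knob down a little through pad friction, so I'll ease it up slightly and keep pushing.

Request:
carry_out(plan=[{"rot":[0,0,0],"xyz":[0,-0.001,0],"grip":172},{"rot":[0,0,0],"xyz":[0,-0.002,-0.001],"grip":172},{"rot":[0,0,0],"xyz":[0,-0.003,-0.0015],"grip":172},{"rot":[0,0,0],"xyz":[0,-0.003,-0.0015],"grip":172}])

```text
clock: 6.92
tool_pos: [0.4618, -0.2926, 0.0532]
eef_rot: [0.985, 0.172, -0.0, -0.0]
contact_force: [-0.9, 3.8, -0.4]
opening: 0.332
finger_force: 1.5
```

```bash
python3 -c "
from h import *
knob()"
```

```text
arm 1.6886 r 0.0594 Frad -0.17 Ftan -3.88 Fz -0.39 z 0.0532 t 6.9167 ff 1.456270784838125 open 29.257426831594767
```

Request:
carry_out(plan=[{"rot":[0,0,0],"xyz":[0,0.001,-0.0003],"grip":172},{"rot":[0,0,0],"xyz":[0,0.002,-0.0006],"grip":172},{"rot":[0,0,0],"xyz":[0,0.003,-0.0009],"grip":172},{"rot":[0,0,0],"xyz":[0,0.004,-0.0012],"grip":172}])

```text
clock: 7.25
tool_pos: [0.4627, -0.2964, 0.0542]
eef_rot: [0.985, 0.172, -0.001, -0.0]
contact_force: [-2.3, 3.8, -2.6]
opening: 0.327
finger_force: 2.0
```

```bash
python3 -c "
from h import *
knob()"
```

```text
arm 1.7533 r 0.0597 Frad 0.89 Ftan -4.39 Fz -2.58 z 0.0542 t 7.25 ff 2.029960141517222 open 28.761909632658696
```

Request:
carry_out(plan=[{"rot":[0,0,0],"xyz":[0.0002,0.001,0],"grip":172},{"rot":[0,0,0],"xyz":[0.0004,0.002,0],"grip":172},{"rot":[0,0,0],"xyz":[0.0005,0.002,0],"grip":172}])

```text
clock: 7.5
tool_pos: [0.4655, -0.2995, 0.0548]
eef_rot: [0.985, 0.171, 0.001, 0.001]
contact_force: [-0.9, 1.0, 0.1]
opening: 0.327
finger_force: 0.6
```

```bash
python3 -c "
from h import *
knob()"
```

```text
arm 1.82 r 0.0583 Frad 0.45 Ftan -1.31 Fz 0.09 z 0.0548 t 7.5 ff 0.5692700095823966 open 28.743492752421776
```

Request:
carry_out(plan=[{"rot":[0,0,0],"xyz":[0.0002,0.001,0],"grip":172},{"rot":[0,0,0],"xyz":[0.0002,0.001,0],"grip":172}])

```text
clock: 7.67
tool_pos: [0.4658, -0.2999, 0.0548]
eef_rot: [0.985, 0.171, 0.001, 0.001]
contact_force: [-1.1, 0.9, 0.1]
opening: 0.324
finger_force: 0.5
```

```bash
python3 -c "
from h import *
knob()"
```

```text
arm 1.8287 r 0.0581 Frad 0.63 Ftan -1.26 Fz 0.11 z 0.0548 t 7.6667 ff 0.5494439229369164 open 28.534593797644714
```

Request:
carry_out(plan=[{"rot":[0,0,0],"xyz":[0.0002,0.001,0],"grip":172},{"rot":[0,0,0],"xyz":[0.0002,0.001,0],"grip":172}])

```text
clock: 7.83
tool_pos: [0.4658, -0.3, 0.0547]
eef_rot: [0.985, 0.172, 0.0, 0.0]
contact_force: [-1.4, 1.8, 2.0]
opening: 0.326
finger_force: 1.2
```

```bash
python3 -c "
from h import *
knob()"
```

```text
arm 1.83 r 0.0581 Frad 0.56 Ftan -2.23 Fz 2.05 z 0.0547 t 7.8333 ff 1.212312604766339 open 28.645679035268238
```

The drag force fell to about 1 N near the expected angle, so the pin has probably dropped. I'll push a little more to feel for the wall, and look.

Request:
carry_out(plan=[{"rot":[0,0,0],"xyz":[0,0.001,0],"grip":172},{"rot":[0,0,0],"xyz":[0,0.002,0],"grip":172},{"rot":[0,0,0],"xyz":[0,0.003,0],"grip":172}])

```text
clock: 8.08
tool_pos: [0.4659, -0.3005, 0.0546]
eef_rot: [0.985, 0.172, -0.001, -0.002]
contact_force: [-4.4, 9.0, 6.4]
opening: 0.327
finger_force: 4.6
```

```bash
python3 -c "
from h import *
knob()
p=r.snapshot('scene')[:,:,::-1]
cv2.imwrite('pics/s4.png',cv2.resize(p[200:290,290:410],None,fx=6,fy=6,interpolation=2))"
```

```text
arm 1.8374 r 0.0582 Frad 0.31 Ftan -10.0 Fz 6.44 z 0.0546 t 8.0833 ff 4.587164358235896 open 28.778892969119262
```

View pics/s4.png

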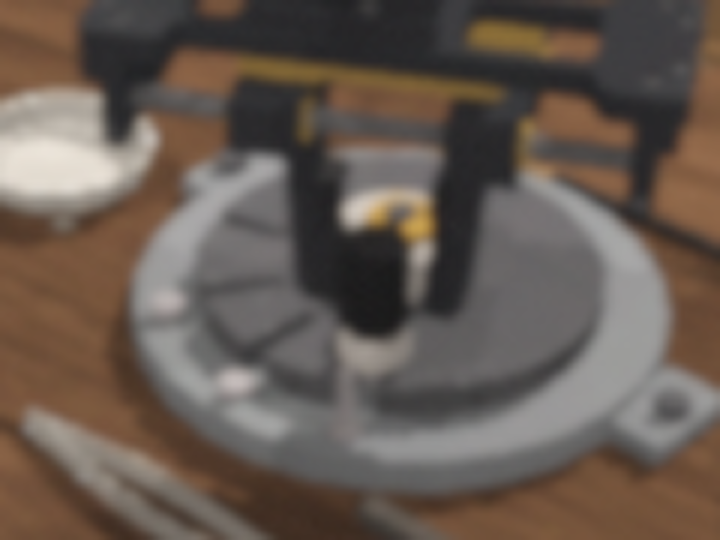

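The knob now sits lower against the arm, with its top at view (370,237) and the arm's end at (375,345), and the wall stops it. I'll back off, open, rise and check from clear.

Request:
carry_out(plan=[{"rot":[0,0,0],"xyz":[0,-0.002,0],"grip":172},{"rot":[0,0,0],"xyz":[0,-0.004,0],"grip":172},{"rot":[0,0,0],"xyz":[0,-0.005,0],"grip":165},{"rot":[0,0,0],"xyz":[0,-0.005,0],"grip":100},{"rot":[0,0,0],"xyz":[0,-0.005,0],"grip":80},{"rot":[0,0,0],"xyz":[0,-0.005,0],"grip":60},{"rot":[0,0,0],"xyz":[0,-0.005,-0.01],"grip":40},{"rot":[0,0,0],"xyz":[0,-0.005,-0.02],"grip":20}])

```text
clock: 8.8
tool_pos: [0.4646, -0.2981, 0.0748]
eef_rot: [0.985, 0.172, -0.0, -0.0]
contact_force: [0.6, -0.6, 0.4]
opening: 0.704
finger_force: 0.0
```

Request:
carry_out(plan=[{"rot":[0,0,0],"xyz":[0,0,-0.025],"grip":0},{"rot":[0,0,0],"xyz":[0,0,-0.05],"grip":0},{"rot":[0,0,0],"xyz":[0,0,-0.075],"grip":0},{"rot":[0,0,0],"xyz":[0,0,-0.1],"grip":0},{"rot":[0,0,0],"xyz":[0,0,-0.12],"grip":0},{"rot":[0,0,0],"xyz":[0,0,-0.12],"grip":0}])

```text
clock: 9.3
tool_pos: [0.4673, -0.2994, 0.1996]
eef_rot: [0.985, 0.171, 0.004, 0.003]
contact_force: [0.1, -0.0, -0.0]
opening: 1.005
finger_force: 0.0
```

```bash
python3 -c "
from h import *
knob()
p=r.snapshot('scene')[:,:,::-1]
cv2.imwrite('pics/s5.png',cv2.resize(p[200:290,290:410],None,fx=6,fy=6,interpolation=2))
c=r.camera_params('scene');K=np.array([[c['fx'],0,c['cx']],[0,c['fy'],c['cy']],[0,0,1]]);Ri=R.from_quat(c['attitude']).inv()
for a in (3.495,3.515):
  for z in (.076,.084):
    P=np.array([PIV[0]+.06*np.cos(a),PIV[1]+.06*np.sin(a),z])
    uv=cv2.projectPoints(P.reshape(1,3),Ri.as_rotvec(),Ri.apply(-c['position']),K,c['distortion'])[0].ravel();print(a,z,((uv-[290,200])*6).round())"
```

```text
arm 1.8306 r 0.0566 Frad -0.1 Ftan 0.08 Fz -0.05 z 0.1996 t 9.3 ff 0.0 open 88.47645545718305
3.495 0.076 [364. 239.]
3.495 0.084 [365. 218.]
3.515 0.076 [368. 239.]
3.515 0.084 [368. 219.]
```

View pics/s5.png

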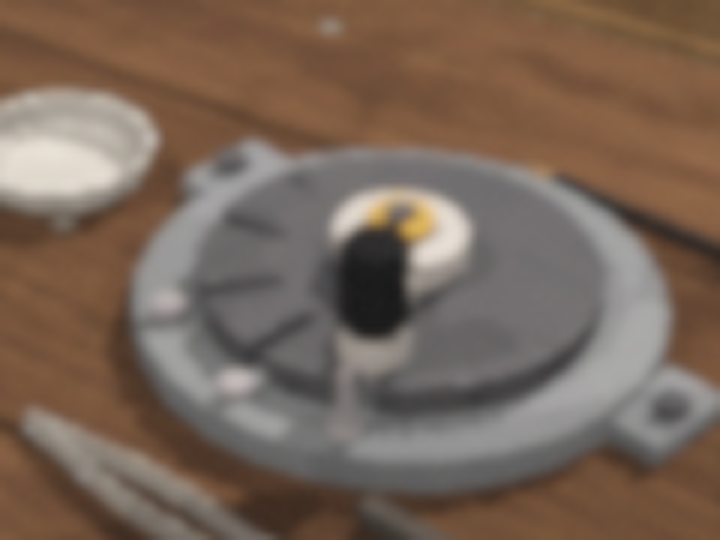

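The knob stands behind the tall pin, top centre near view (374,242), where the home height predicts row 239 and a riding pin 219. One quantitative check against the start picture follows.

```bash
python3 -c "
from h import *
a=cv2.imread('pics/scene0.png');b=r.snapshot('scene')[:,:,::-1]
c=r.camera_params('scene');K=np.array([[c['fx'],0,c['cx']],[0,c['fy'],c['cy']],[0,0,1]]);Ri=R.from_quat(c['attitude']).inv()
t=np.linspace(0,6.283,60)
for im,an in ((a,1.7215),(b,3.515)):
  C=np.r_[PIV+.06*np.array([np.cos(an),np.sin(an)]),0]
  P=np.array([C+[.012*np.cos(k),.012*np.sin(k),z] for k in t for z in (.042,.076)])
  uv=cv2.projectPoints(P,Ri.as_rotvec(),Ri.apply(-c['position']),K,c['distortion'])[0].reshape(-1,2)
  lo,hi=uv.min(0),uv.max(0);x0,y0=(lo-8).astype(int);x1,y1=(hi+9).astype(int)
  g=im[y0:y1,x0:x1].max(2).astype(float);col=int(round((lo+hi)[0]/2))-x0
  print('pred',lo.round(1),hi.round(1),'rows from',y0,g[:,col-1:col+2].mean(1).astype(int))
"
```

```text
pred [324.5 214.8] [335.7 234. ] rows from 206 [124 126 130 132 135 137 136 133 122  97  68  52  48  45  42  35  32  31
  30  30  29  29  29  29  31  36  67 119 155 163 158 145 116  89  82  84
  86]
pred [344.9 236.5] [357.5 257.6] rows from 228 [117 116 121 145 186 215 223 216 195 148  86  52  46  45  43  37  31  29
  29  27  28  29  28  28  29  29  30  47  93 137 156 156 151 140 119  99
  88  82]
```

```bash
python3 -c "
from plant import r
print(r.finish_job())"
```

```text
the job is handed in; nothing more can be done
None
```

I swung the arm to the tall-marker notch, where the last pictures show the plunger seated to within about 1–2 mm. I withdrew the gripper without touching the things lying round and handed the job in at about 9 s, but the call returned no verdict.

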